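# Rearing tubs back into their moat trays

### The job

Cleaning is over in the insect rearing room: put each of the four lidded rearing tubs back into the black moat tray of its own shape and size (large round, small round, square, oblong), standing flat on the tray's floor inside the rim. There are live animals inside, so keep the tubs upright and set them down rather than dropping them, and leave the small vial and the little steel canister standing where they are.

Things in the scene. Friction and masses are not known exactly. Their poses are not given: they have to be found in the camera images.
- big_round_tub_mid (a point): Centre, half-way up, of the larger round tub, 64 mm in diameter; 64 mm tall, straight sides, clear plastic with dark soil inside and a white lid as wide as the tub; loose, stands upright on the table at the start, z axis up; 50 to 180 g.
- small_round_tub_mid (a point): Centre, half-way up, of the smaller round tub, 42 mm in diameter; 64 mm tall, straight sides, clear plastic with dark soil inside and a white lid as wide as the tub; loose, stands upright on the table at the start, z axis up; 50 to 180 g.
- square_tub_mid (a point): Centre, half-way up, of the square tub, 54 x 54 mm, sides along its x and y axes; 64 mm tall, straight sides, clear plastic with dark soil inside and a white lid as wide as the tub; loose, stands upright on the table at the start, z axis up; 50 to 180 g.
- oblong_tub_mid (a point): Centre, half-way up, of the oblong tub, 78 mm long (its x axis) and 46 mm wide (its y axis); 64 mm tall, straight sides, clear plastic with dark soil inside and a white lid as wide as the tub; loose, stands upright on the table at the start, z axis up; 50 to 180 g.
- big_round_tray: The larger round tray, 82 mm inside diameter, 88 mm outside: black plastic, fixed to the table, open on top; origin at the centre of its underside, on the table; floor 3 mm thick, rim 10 mm high (outside) and 3 mm thick; holds the big round tub with 9 mm to spare all round. Starts empty.
- small_round_tray: The smaller round tray, 60 mm inside diameter, 66 mm outside: black plastic, fixed to the table, open on top; origin at the centre of its underside, on the table; floor 3 mm thick, rim 10 mm high (outside) and 3 mm thick; holds the small round tub with 9 mm to spare all round. Starts empty.
- square_tray: The square tray, 72 x 72 mm inside, 78 x 78 mm outside, sides along its x and y axes: black plastic, fixed to the table, open on top; origin at the centre of its underside, on the table; floor 3 mm thick, rim 10 mm high (outside) and 3 mm thick; holds the square tub with 9 mm to spare all round. Starts empty.
- oblong_tray: The oblong tray, 96 mm (its x axis) by 64 mm (its y axis) inside, 102 x 70 mm outside: black plastic, fixed to the table, open on top; origin at the centre of its underside, on the table; floor 3 mm thick, rim 10 mm high (outside) and 3 mm thick; holds the oblong tub with 9 mm to spare all round. Starts empty.
- vial_mid (a point): Bystander, to be left alone: centre of a small upright amber vial with black cap, 24 mm in diameter, 45 mm tall, loose among the tubs.
- jar_mid (a point): Bystander, to be left alone: centre of a small upright bare steel canister with a narrower neck, 36 mm in diameter, 50 mm tall, loose among the tubs.
Things that resemble listed ones, but are neither listed nor needed, are in the scene too. Leave any pink look-alike of the big_round_tray alone.

How it is judged:
By the outcome, as a careful person would: the job done as asked, in the order asked, and still so for the second after the job is handed in, with the robot touching nothing.
It also fails if it takes over 99 s, if anything falls off the work surface, if the arm or the gripper's body presses on something with over 40 N, if the wrist force passes 120 N, or if a joint passes its speed limit or range.

### The arm

A 6-joint arm with a two-finger parallel gripper is mounted at the origin on the work surface. World frame = base frame: x ahead of the robot, y to its left, z up, the work surface at z = 0. Lengths are in m, angles in rad, forces in N, time in s.
With the tool pointing down it reaches from about 0.3 to 0.775 m from the base axis. Payload 14.6 kg.
Tool frame: the origin (TCP) lies at the very end of the fingers, on their centre line; the grasp point (between the pads) lies 19 mm behind it; y points along the fingers, z is the direction in which the jaws open and shut, and the axes are right-handed (so a half turn about y gives the same grasp; the last joint's range is limited). The gripper opens to 85 mm and grips with 20 to 120 N. Pads are 22 mm wide; open, the fingers measure 114 mm over their backs; the gripper's body (76 mm by 85 mm) begins 54 mm behind the grasp point. The pads swing forward as they close: fully open they stand 13 mm farther back than shut.
Start: joints at [-1.19, 0.3, 1.521, -0, 1.321, -0.067], TCP at [0.238, -0.496, 0.231] pointing down, gripper open.
Joint ranges: [-3.03, 3.03], [-0.79, 2.21], [0.23, 2.52], [-1.04, 4.18], [0, 3.07], [-2.55, 2.55]. Speed limits (rad/s): [2.22, 2.22, 2.57, 3.14, 3.14, 3.14].

### API

Orientations are given as a 3x3 rotation matrix whose columns are the frame's x, y, z axes.
In Python, from bench import * gives the robot as it stands. The module is installed in compiled form; this text tells all that it offers.
- The arm moves only by the tool play_rows, never from a script. Its argument "moves" is a list of rows, each a list of 7 numbers: the shift along the tool's x, y, z as a fraction of full scale, then the turn, a rotation vector about the tool's x, y, z as a fraction of full scale, then the closure, from 0 (fully open) to 1 (shut). In form: [[dx, dy, dz, wx, wy, wz, claw], ...]. A call has 1 to 12 rows; each row shifts and turns the commanded pose from where the row before left it, along the tool's axes as they then stand; what a row does not reach is not made up. Full scale, the value 1, is 25 mm for a shift and 5 degrees for a turn. A row lasts 1/10 s, in which the tool goes at most 50 mm and 8.59 degrees, less where a joint would pass 70% of its speed; a pose out of reach is approached as far as the arm can. A call with a number of a shift or a turn outside -1 to 1 is refused whole. A call with a gripper value outside its range is refused whole. The fingers move at their own pace and stop on an object; "newtons" is the grip in N (left out, the last holds). Time passes only in rows, so rows that do not move let the fingers close. It gives the time, the measured TCP pose, the force and the opening at its end, in the units of the state.
- get_obs(): the state, without advancing time (a new reading comes with each control period).
- snapshot(name): name is "side" or "top"; returns a dict with "frame" (480x640x3 uint8, blue, green, red), "range_z" (480x640 float32, m along the optical axis (not along the pixel's ray), 0 where there is no reading), "camera_matrix" (3x3 intrinsics, pixels), "R" (3x3) and "t" (3): a world point X has camera coordinates R X + t. Camera axes: x right, y down, z forward; pixel columns grow to the right and rows downward; lengths in m; the calibration is good to about 2 mm. A picture is of the moment at which its call begins.
- job_done(): hands the job in, once; it reports no verdict.
The state is a dict: "time": time; "joints": joint angles; "qd": joint speeds; "tau": joint torques, N m; "tcp_pos": TCP position; "ee_rot": TCP orientation; "contact_force": force on the tool from outside, world axes, zero at the start; "ft_torque": the same for the moment, N m; "width": opening from 0.0 (shut) to 1.0 (fully open).
Only numpy, scipy, OpenCV 4.12 (cv2) and the standard library are available. Lean on these libraries where they do the work, as an engineer would, in place of code of your own. Each camera call takes 0.05 s, during which the arm holds its last target. There are 200 camera calls.

## Working session

There is one attempt and no reset: what is moved stays moved. The work goes in short steps, Python scripts to look and compute and a tool call to move; the robot and the scene stay as the last step left them, time stands still between calls to the robot, and variables do not carry over. Pictures are saved under pics/ and viewed, about 12 in all and at most 16, crops included, and the job is handed in when it is done.

Besides the shell and the picture viewer there is one more tool, called after "Request:" as name([rows], argument=value, ...), one row to a line, values as JSON. play_rows: Moves the arm, as the interface text tells. Shift numbers are shares of 25 mm and turn numbers shares of 5 degrees, none past 1 either way. Its arguments: {"type":"object","properties":{"moves":{"type":"array"},"newtons":{"type":"number"}},"required":["moves"]}

```bash
mkdir -p pics
python3 - <<'E'
from bench import *
import cv2,numpy as np
o=get_obs();print(o['time'],o['tcp_pos'],np.round(o['ee_rot'],3),o['width'])
for n in('top','side'):
    s=snapshot(n);cv2.imwrite(f'pics/{n}0.png',s['frame']);np.savez(f'{n}0.npz',**s)
    C=-s['R'].T@s['t'];print(n,C,np.round(s['R'],3).tolist(),s['camera_matrix'].tolist())
E
```

```text
0.0 [ 0.23803074 -0.49556176  0.23072228] [[-0.901 -0.     0.433]
 [-0.433  0.001 -0.901]
 [-0.    -1.    -0.001]] 0.9994725475193771
top [ 0.45634583 -0.05955521  1.11561498] [[0.028, -0.999, -0.017], [-0.992, -0.026, -0.125], [0.124, 0.02, -0.992]] [[463.1719013788868, 0.0, 318.71868871673445], [0.0, 463.1719013788868, 236.41195374459528], [0.0, 0.0, 1.0]]
side [0.38392714 0.78388281 0.82275329] [[-0.969, -0.247, 0.005], [-0.167, 0.641, -0.749], [0.182, -0.726, -0.663]] [[532.4742395572018, 0.0, 312.8333925634517], [0.0, 532.4742395572018, 242.02280999501727], [0.0, 0.0, 1.0]]
```

View pics/top0.png

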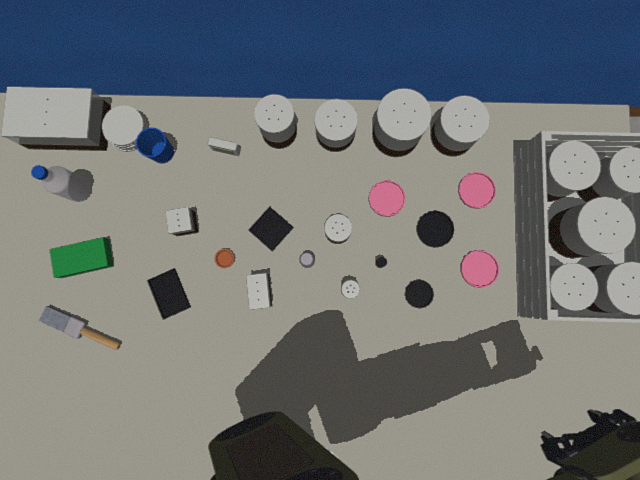

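View pics/side0.png

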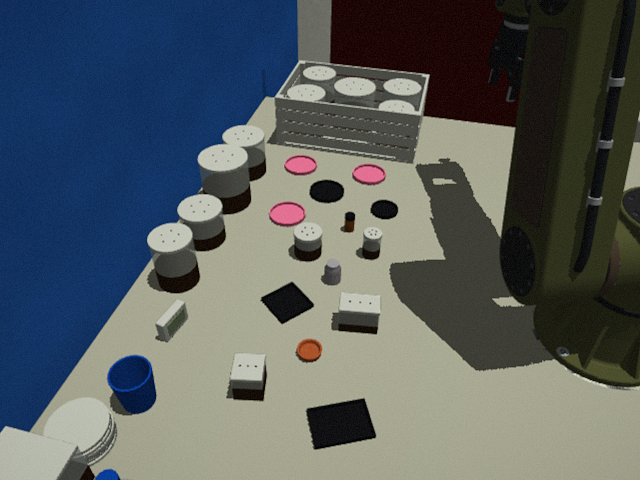

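Top view: tubs are at square (180,221), big round (338,228), small round (350,289) and oblong (258,291). Trays are at square (271,228), oblong (169,293), big round (435,229) and small round (419,293). The vial is at (380,261) and the canister at (307,259). The side view agrees.

```bash
cat > h.py <<'E'
import cv2,numpy as np
def cast(s,uv,z):
    K,R,t=s['camera_matrix'],s['R'],s['t'];C=-R.T@t
    d=np.c_[cv2.undistortPoints(np.float64(uv).reshape(-1,1,2),K,None)[:,0],np.ones(len(uv))]@R
    return (C+d*((z-C[2])/d[:,2])[:,None])[:,:2]
def blob(mask,seed):
    n,l,st,c=cv2.connectedComponentsWithStats(mask.astype(np.uint8))
    d=np.hypot(*(c[1:]-seed).T)+1e3*(st[1:,4]<30);k=1+d.argmin()
    return max(cv2.findContours((l==k).astype(np.uint8),0,cv2.CHAIN_APPROX_NONE)[0],key=len)[:,0]
def rep(name,s,mask,seed,z):
    p=cast(s,blob(mask,seed),z);c,wh,a=cv2.minAreaRect((p*1000).astype(np.float32))
    if wh[0]<wh[1]:wh=wh[::-1];a-=90   # a = direction of long side
    print(f'{name:9s} c={np.round(c,1)} mm size={np.round(wh,1)} ang={a:.1f}')
E
python3 - <<'E'
import numpy as np
from h import *
S={n:dict(np.load(f'{n}0.npz')) for n in('top','side')}
tub={'top':dict(big=(338,228),small=(350,288),square=(179,220),oblong=(258,290)),'side':dict(big=(308,231),small=(373,234),square=(249,366),oblong=(360,303))}
tray={'top':dict(big=(435,229),small=(419,293),square=(271,228),oblong=(169,293)),'side':dict(big=(327,191),small=(384,209),square=(288,302),oblong=(340,423))}
by={'top':dict(vial=(380,261),jar=(307,259)),'side':dict(vial=(350,217),jar=(332,268))}
for n,s in S.items():
    print(n);f=s['frame'].astype(int)
    for k,uv in tub[n].items():
        u,v=uv; print(k,f[v-2:v+3,u-2:u+3].mean((0,1)).round(), end=' ')
        rep(k,s,f.min(2)>190,uv,.064)
    for k,uv in tray[n].items(): rep('T'+k,s,f.max(2)<50,uv,.008)
    # depth check
    K=s['camera_matrix'];g=np.indices((480,640));Z=s['range_z']
    P=np.stack([(g[1]-K[0,2])/K[0,0]*Z,(g[0]-K[1,2])/K[1,1]*Z,Z],-1)
    W=(P-s['t'])@s['R'];H=W[...,2]
    for k,uv in {**tub[n],**by[n]}.items():
        m=(H>(.055 if k in tub[n] else .035))&(H<.09)&(Z>0)
        try:
            l=cv2.connectedComponents(m.astype(np.uint8))[1];b=l==l[uv[1],uv[0]]
            p=W[b];c,wh,a=cv2.minAreaRect((p[:,:2]*1000).astype(np.float32));print('depth',k,b.sum(),np.round(c,1),np.round(wh,1),round(a,1),np.median(p[:,2]).round(4))
        except Exception as e:print(k,e)
E
```

```text
top
big [174. 179. 179.] Traceback (most recent call last):
  File "<stdin>", line 11, in <module>
  File "h.py", line 11, in rep
    p=cast(s,blob(mask,seed),z);c,wh,a=cv2.minAreaRect((p*1000).astype(np.float32))
             ~~~~^^^^^^^^^^^
  File "h.py", line 8, in blob
    d=np.hypot(*(c[1:]-seed).T)+1e3*(st[1:,4]<30);k=1+d.argmin()
                                                      ~~~~~~~~^^
ValueError: attempt to get argmin of an empty sequence
```

```bash
cat > m.py <<'E'
import numpy as np
from h import *
S={n:dict(np.load(f'{n}0.npz')) for n in('top','side')}
tub={'top':dict(big=(338,228),small=(350,288),square=(179,220),oblong=(258,290)),'side':dict(big=(308,231),small=(373,234),square=(249,366),oblong=(360,303))}
tray={'top':dict(big=(435,229),small=(419,293),square=(271,228),oblong=(169,293)),'side':dict(big=(327,191),small=(384,209),square=(288,302),oblong=(340,423))}
by={'top':dict(vial=(380,261),jar=(307,259)),'side':dict(vial=(350,217),jar=(332,268))}
for n,s in S.items():
    f=s['frame'].astype(int);print(n,'table',f[260,200],f[330,400])
    white=(f[...,2]-f[...,0]<14)&(f[...,0]>(155 if n=='top' else 140))
    for k,uv in tub[n].items(): rep(k,s,white,uv,.064)
    for k,uv in tray[n].items(): rep('T'+k,s,f.max(2)<50,uv,.008)
    K=s['camera_matrix'];g=np.indices((480,640));Z=s['range_z']
    P=np.stack([(g[1]-K[0,2])/K[0,0]*Z,(g[0]-K[1,2])/K[1,1]*Z,Z],-1)
    W=(P-s['t'])@s['R'];H=W[...,2]
    for k,uv in {**tub[n],**by[n]}.items():
        m=(H>(.055 if k in tub[n] else .035))&(H<.09)&(Z>0)
        l=cv2.connectedComponents(m.astype(np.uint8))[1];b=l==l[uv[1],uv[0]]
        p=W[b];c,wh,a=cv2.minAreaRect((p[:,:2]*1000).astype(np.float32));print('depth',k,b.sum(),np.round(c,1),np.round(wh,1),round(a,1),np.median(p[:,2]).round(4))
E
python3 m.py
```

```text
top table [140 153 156] [138 150 154]
big       c=[609.8 -81.9] mm size=[59.6 57.9] ang=-88.6
small     c=[ 470.5 -113.2] mm size=[38.3 35.8] ang=-88.4
square    c=[618.6 288.6] mm size=[52.3 52.3] ang=11.1
oblong    c=[460.3  97.1] mm size=[76.  44.3] ang=7.9
Tbig      c=[ 622.1 -315.9] mm size=[85.9 84.6] ang=-62.1
Tsmall    c=[ 465.2 -278.1] mm size=[64.  62.4] ang=46.1
Tsquare   c=[611.7  79.7] mm size=[76.4 75.8] ang=50.2
Toblong   c=[449.2 317.5] mm size=[100.   69.3] ang=25.9
depth big 603 [609.9 -80.7] [62.  62.3] 46.6 0.0641
depth small 266 [ 471.6 -112.2] [39.7 40.1] 46.6 0.0641
depth square 554 [618.7 288.7] [54.9 54.9] 11.9 0.0637
depth oblong 708 [460.5  97.3] [77.9 46.6] 8.5 0.064
depth vial 91 [ 534.9 -183.6] [22.8 22.5] 2.4 0.0451
depth jar 158 [537.3 -10.3] [32.5 32.3] 28.3 0.049
side table [148 170 168] [145 171 169]
big       c=[612.2 -80.5] mm size=[61.1 59.3] ang=70.9
small     c=[ 473.7 -111.5] mm size=[37.3 37.2] ang=14.7
square    c=[621.4 288.9] mm size=[52.9 52.9] ang=11.3
oblong    c=[463.2  97.5] mm size=[77.4 45.5] ang=8.3
Tbig      c=[ 623.8 -312.1] mm size=[95.5 86.5] ang=-89.2
Tsmall    c=[ 467.7 -273.6] mm size=[73.6 64.5] ang=81.2
Tsquare   c=[613.3  83.4] mm size=[82.2 81.3] ang=-40.0
Toblong   c=[451.5 320.3] mm size=[103.1  73.3] ang=25.9
depth big 485 [613.9 -79.5] [61.9 63.9] 13.7 0.0626
depth small 225 [ 474.3 -110.4] [41.5 41.3] 66.1 0.0623
depth square 905 [621.9 289.2] [54.3 55.9] 11.0 0.0629
depth oblong 816 [463.9  97.6] [77.4 49. ] 7.7 0.0627
depth vial 79 [ 538.1 -182.8] [21.3 26.9] 12.0 0.0432
depth jar 181 [540.2  -7.5] [30.5 33.3] 46.9 0.0471
```

```bash
cat > p.py <<'E'
# usage: p.py x y z jawdeg (mm, deg): turn first (about tool y), then the shifts in the turned axes
import sys,numpy as np
from bench import *
x,y,z,a=map(float,sys.argv[1:5]);o=get_obs();R=np.array(o['ee_rot']);p=np.array(o['tcp_pos'])*1e3
cur=np.degrees(np.arctan2(R[1,2],R[0,2]));d=(a-cur+180)%360-180;r=np.radians(a)
e=np.array([x,y,z])-p
print('t',round(o['time'],2),'tcp',p.round(1),'jaw',round(cur,1),'tilt',np.degrees(np.arccos(min(1,-R[2,1]))).round(2),'F',np.round(o['contact_force'],1),'w',round(o['width'],3))
print('wy',round(-d/5,2),'| dx %.2f dy %.2f dz %.2f'%((e@[np.sin(r),-np.cos(r),0])/25,-e[2]/25,(e@[np.cos(r),np.sin(r),0])/25))
E
python3 p.py 462 97.3 23 -81.8
```

```text
t 0.1 tcp [ 238.1 -495.6  230.8] jaw -64.3 tilt 0.06 F [ 0.1 -0.1  0. ] w 1.001
wy 3.49 | dx -12.25 dy 8.31 dz -22.20
```

Request:
play_rows([
  [0,0,0,0,0.87,0,0],
  [0,0,0,0,0.87,0,0],
  [0,0,0,0,0.87,0,0],
  [0,0,0,0,0.88,0,0],
  [-0.5,0,-1,0,0,0,0],
  [-0.5,0,-1,0,0,0,0],
  [-0.5,0,-1,0,0,0,0],
  [-0.5,0,-1,0,0,0,0],
  [-0.5,0,-1,0,0,0,0],
  [-0.5,0,-1,0,0,0,0],
  [-0.5,0,-1,0,0,0,0],
  [-0.5,0,-1,0,0,0,0],
], newtons=30)

```text
time: 1.3
tcp_pos: [0.3087, -0.2824, 0.2311]
ee_rot: [[-0.99, -0.0, 0.143], [-0.143, 0.0, -0.99], [0.0, -1.0, -0.0]]
contact_force: [0.8, -0.3, 0.2]
width: 0.998
```

Request:
play_rows([
  [-0.6,0,-1,0,0,0,0],
  [-0.6,0,-1,0,0,0,0],
  [-0.6,0,-1,0,0,0,0],
  [-0.6,0,-1,0,0,0,0],
  [-0.6,0,-1,0,0,0,0],
  [-0.6,0,-1,0,0,0,0],
  [-0.6,0,-1,0,0,0,0],
  [-0.6,0,-1,0,0,0,0],
  [-0.6,0,-1,0,0,0,0],
  [-0.6,0,-1,0,0,0,0],
  [-0.6,0,-1,0,0,0,0],
  [-0.6,0,-1,0,0,0,0],
])

```text
time: 2.5
tcp_pos: [0.4441, 0.0403, 0.2311]
ee_rot: [[-0.99, -0.0, 0.143], [-0.143, -0.0, -0.99], [0.0, -1.0, -0.0]]
contact_force: [0.2, -0.4, 0.3]
width: 1.0
```

```bash
python3 p.py 462 97.3 23 -81.8
```

```text
t 2.5 tcp [444.1  40.3 231.1] jaw -81.8 tilt 0.02 F [ 0.2 -0.4  0.3] w 1.0
wy 0.0 | dx -1.03 dy 8.32 dz -2.15
```

Request:
play_rows([
  [-0.35,1,-0.7,0,0,0,0],
  [-0.35,1,-0.7,0,0,0,0],
  [-0.33,1,-0.75,0,0,0,0],
  [0,1,0,0,0,0,0],
  [0,0.6,0,0,0,0,0],
  [0,0,0,0,0,0,0],
])

```text
time: 3.1
tcp_pos: [0.4605, 0.0959, 0.1143]
ee_rot: [[-0.99, -0.004, 0.143], [-0.143, -0.001, -0.99], [0.004, -1.0, -0.0]]
contact_force: [-0.3, -0.6, -0.1]
width: 1.001
```

```bash
python3 p.py 462 97.3 23 -81.8
python3 - <<'E'
from bench import *
import cv2
a=[snapshot(n)['frame'] for n in('top','side')]
cv2.imwrite('pics/a1.png',cv2.resize(cv2.hconcat([a[0][150:390,150:390],a[1][180:420,240:480]]),(800,400)))
E
```

```text
t 3.1 tcp [460.5  95.9 114.3] jaw -81.8 tilt 0.24 F [-0.3 -0.6 -0.1] w 1.001
wy 0.01 | dx -0.07 dy 3.65 dz -0.05
```

View pics/a1.png

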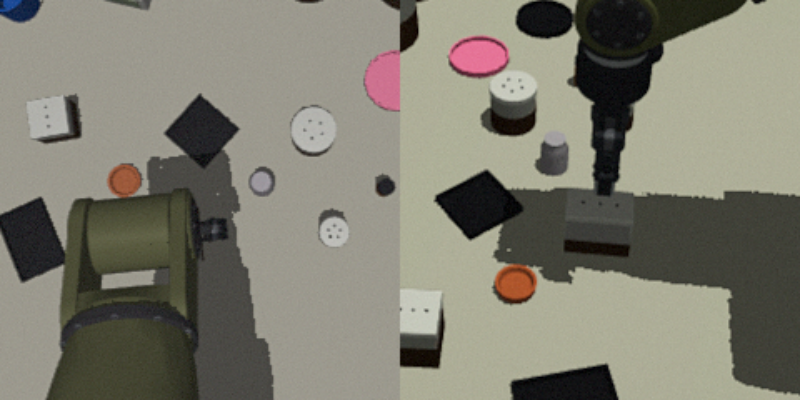

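The side crop shows the gripper centred above the oblong tub (its lid is at about (600,205) in the crop). In the top view the arm hides the tub. Descending now.

Request:
play_rows([
  [0,0,0,0,0,0,0],
  [0,0.8,0,0,0,0,0],
  [0,0.8,0,0,0,0,0],
  [0,0.8,0,0,0,0,0],
  [0,0.8,0,0,0,0,0],
  [0,0.5,0,0,0,0,0],
  [0,0,0,0,0,0,0],
  [0,0,0,0,0,0,0],
])

```text
time: 4.0
tcp_pos: [0.4622, 0.096, 0.0246]
ee_rot: [[-0.99, 0.001, 0.143], [-0.143, 0.0, -0.99], [-0.001, -1.0, 0.0]]
contact_force: [-0.0, 0.1, 0.3]
width: 1.003
```

```bash
python3 p.py 462 97.3 23 -81.8
```

```text
t 4.0 tcp [462.2  96.   24.6] jaw -81.8 tilt 0.05 F [-0.   0.1  0.3] w 1.003
wy 0.0 | dx -0.00 dy 0.06 dz -0.05
```

Position is good. Close, then lift.

Request:
play_rows([
  [0,0,0,0,0,0,1],
  [0,0,0,0,0,0,1],
  [0,0,0,0,0,0,1],
  [0,0,0,0,0,0,1],
  [0,0,0,0,0,0,1],
  [0,0,0,0,0,0,1],
  [0,0,0,0,0,0,1],
  [0,0,0,0,0,0,1],
], newtons=30)

```text
time: 4.8
tcp_pos: [0.4621, 0.096, 0.0244]
ee_rot: [[-0.99, 0.001, 0.143], [-0.143, 0.0, -0.99], [-0.001, -1.0, -0.0]]
contact_force: [-1.4, 0.3, 6.2]
width: 0.534
```

```bash
python3 p.py 462 97.3 120 -64.1
```

```text
t 4.8 tcp [462.1  96.   24.4] jaw -81.8 tilt 0.06 F [-1.4  0.3  6.2] w 0.534
wy -3.54 | dx -0.02 dy -3.82 dz -0.05
```

Request:
play_rows([
  [0,-0.3,0,0,0,0,1],
  [0,-0.6,0,0,0,0,1],
  [0,-0.7,0,0,-0.5,0,1],
  [0,-0.7,0,0,-0.6,0,1],
  [0,-0.7,0,0,-0.6,0,1],
  [0,-0.6,0,0,-0.6,0,1],
  [0,-0.2,0,0,-0.6,0,1],
  [0,0,0,0,-0.64,0,1],
  [0,0,0,0,0,0,1],
])

```text
time: 5.7
tcp_pos: [0.4617, 0.0959, 0.1193]
ee_rot: [[-0.899, 0.0, 0.438], [-0.438, 0.0, -0.899], [-0.0, -1.0, 0.0]]
contact_force: [0.7, -0.4, -1.3]
width: 0.534
```

```bash
python3 p.py 450 318.5 120 -64.1;  python3 - <<'E'
from bench import *
import cv2
a=[snapshot(n)['frame'] for n in('top','side')]
cv2.imwrite('pics/a2.png',cv2.resize(cv2.hconcat([a[0][150:390,150:390],a[1][150:390,240:480]]),(800,400)))
E
```

```text
t 5.7 tcp [461.7  95.9 119.3] jaw -64.0 tilt 0.02 F [ 0.7 -0.4 -1.3] w 0.534
wy 0.01 | dx -3.47 dy -0.03 dz -8.21
```

View pics/a2.png

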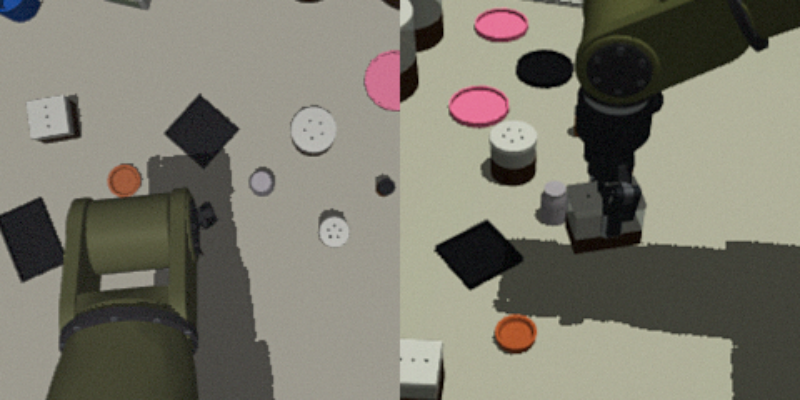

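Held level and clear of the table; the jaw finger is near the middle of the tub. Moving to the oblong tray.

Request:
play_rows([
  [-0.2,0,-0.4,0,0,0,1],
  [-0.35,0,-0.8,0,0,0,1],
  [-0.4,0,-1,0,0,0,1],
  [-0.4,0,-1,0,0,0,1],
  [-0.4,0,-1,0,0,0,1],
  [-0.4,0,-1,0,0,0,1],
  [-0.4,0,-1,0,0,0,1],
  [-0.4,0,-1,0,0,0,1],
  [-0.35,0,-0.7,0,0,0,1],
  [-0.17,0,-0.31,0,0,0,1],
  [0,0,0,0,0,0,1],
  [0,0,0,0,0,0,1],
])

```text
time: 7.0
tcp_pos: [0.4499, 0.318, 0.1186]
ee_rot: [[-0.9, -0.001, 0.437], [-0.437, -0.0, -0.9], [0.001, -1.0, 0.0]]
contact_force: [-0.3, 0.3, -1.6]
width: 0.534
```

```bash
cat > hold.py <<'E'
# hold.py u v: lid centre in the side view of held tub, lid plane from TCP height
import sys
from bench import *
from h import *
s=snapshot('side');f=s['frame'].astype(int);z=get_obs()['tcp_pos'][2]+float(sys.argv[1])
cv2.imwrite(sys.argv[2],cv2.resize(s['frame'][180:480,200:500],(600,600)))
E
python3 p.py 450 318.5 28 -64.1; python3 hold.py 0 pics/a3.png
```

```text
t 7.0 tcp [449.9 318.  118.6] jaw -64.1 tilt 0.04 F [-0.3  0.3 -1.6] w 0.534
wy -0.0 | dx -0.01 dy 3.62 dz -0.02
```

View pics/a3.png

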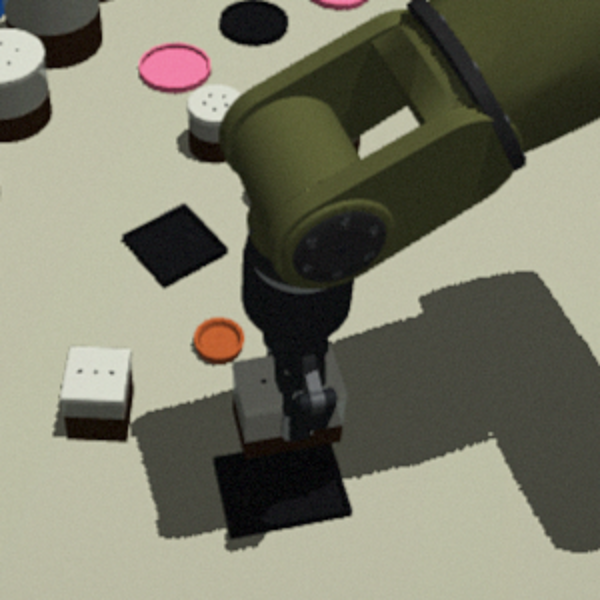

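The tub is level with its edges parallel to the oblong tray, which shows at (282,490) below it. Lowering.

Request:
play_rows([
  [0,0.4,0,0,0,0,1],
  [0,0.7,0,0,0,0,1],
  [0,0.8,0,0,0,0,1],
  [0,0.7,0,0,0,0,1],
  [0,0.5,0,0,0,0,1],
  [0,0.2,0,0,0,0,1],
  [0,0.1,0,0,0,0,1],
  [0,0.1,0,0,0,0,1],
  [0,0.08,0,0,0,0,1],
  [0,0.05,0,0,0,0,1],
  [0,0,0,0,0,0,1],
  [0,0,0,0,0,0,1],
])

```text
time: 8.25
tcp_pos: [0.4501, 0.3186, 0.0282]
ee_rot: [[-0.899, 0.0, 0.437], [-0.437, 0.0, -0.899], [-0.0, -1.0, -0.0]]
contact_force: [-0.3, -0.2, -1.1]
width: 0.536
```

```bash
python3 p.py 450 318.5 27.4 -64.1
```

```text
t 8.25 tcp [450.1 318.6  28.2] jaw -64.1 tilt 0.02 F [-0.3 -0.2 -1.1] w 0.536
wy 0.0 | dx 0.01 dy 0.03 dz -0.00
```

Request:
play_rows([
  [0,0.04,0,0,0,0,1],
  [0,0,0,0,0,0,1],
  [0,0,0,0,0,0,0.4],
  [0,0,0,0,0,0,0.3],
  [0,0,0,0,0,0,0],
  [0,0,0,0,0,0,0],
  [0,0,0,0,0,0,0],
  [0,0,0,0,0,0,0],
  [0,-0.4,0,0,0,0,0],
  [0,-0.7,0,0,0,0,0],
  [0,-0.8,0,0,0,0,0],
  [0,-0.8,0,0,0,0,0],
])

```text
time: 9.45
tcp_pos: [0.4501, 0.3185, 0.096]
ee_rot: [[-0.899, 0.0, 0.437], [-0.437, 0.0, -0.899], [-0.0, -1.0, -0.0]]
contact_force: [-0.3, 0.7, -0.2]
width: 0.998
```

```bash
python3 p.py 620 289 120 11.3
```

```text
t 9.45 tcp [450.1 318.5  96. ] jaw -64.1 tilt 0.02 F [-0.3  0.7 -0.2] w 0.998
wy -15.08 | dx 2.49 dy -0.96 dz 6.43
```

Request:
play_rows([
  [0,-0.5,0,0,-1,0,0],
  [0,-0.5,0,0,-1,0,0],
  [0,0,0,0,-1,0,0],
  [0,0,0,0,-1,0,0],
  [0,0,0,0,-1,0,0],
  [0,0,0,0,-1,0,0],
  [0,0,0,0,-1,0,0],
  [0,0,0,0,-1,0,0],
  [0,0,0,0,-1,0,0],
  [0,0,0,0,-1,0,0],
  [0,0,0,0,-1,0,0],
  [0,0,0,0,-1,0,0],
])

```text
time: 10.65
tcp_pos: [0.4501, 0.3185, 0.1204]
ee_rot: [[-0.068, 0.001, 0.998], [-0.998, 0.0, -0.068], [-0.0, -1.0, 0.001]]
contact_force: [-0.2, -0.8, 0.7]
width: 0.997
```

Request:
play_rows([
  [0,0,0,0,-1,0,0],
  [0,0,0,0,-1,0,0],
  [0,0,0,0,-1,0,0],
  [0,0,0,0,-0.08,0,0],
  [0.3,0,0.8,0,0,0,0],
  [0.4,0,1,0,0,0,0],
  [0.4,0,1,0,0,0,0],
  [0.4,0,1,0,0,0,0],
  [0.4,0,1,0,0,0,0],
  [0.4,0,1,0,0,0,0],
  [0.19,0,0.63,0,0,0,0],
  [0,0,0,0,0,0,0],
])

```text
time: 11.85
tcp_pos: [0.6212, 0.2882, 0.1195]
ee_rot: [[0.193, 0.0, 0.981], [-0.981, 0.0, 0.193], [0.0, -1.0, 0.0]]
contact_force: [-0.8, -0.4, 0.2]
width: 0.997
```

```bash
python3 p.py 620 289 23 11.3; python3 hold.py 0 pics/a4.png
```

```text
t 11.85 tcp [621.2 288.2 119.5] jaw 11.1 tilt 0.01 F [-0.8 -0.4  0.2] w 0.997
wy -0.04 | dx -0.04 dy 3.86 dz -0.04
```

View pics/a4.png

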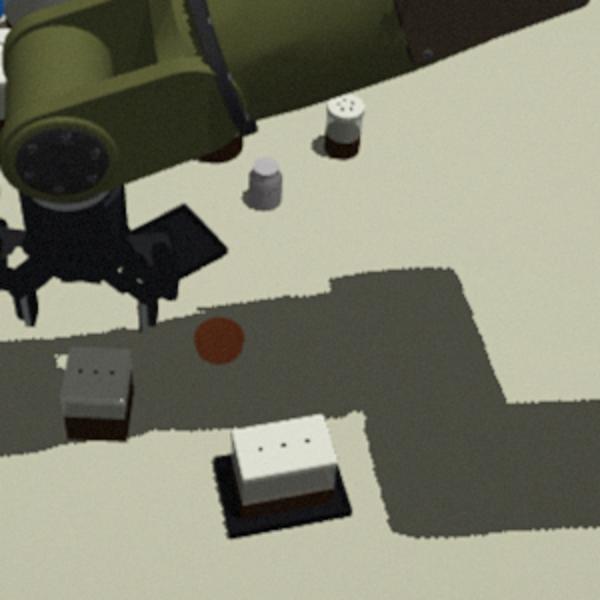

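The oblong tub stands in its tray, with its lid at (283,455) in the crop. The open gripper is above the square tub, fingers at (30,300) and (148,300). Descending, then closing.

Request:
play_rows([
  [0,0.6,0,0,0,0,0],
  [0,0.8,0,0,0,0,0],
  [0,0.8,0,0,0,0,0],
  [0,0.8,0,0,0,0,0],
  [0,0.6,0,0,0,0,0],
  [0,0.25,0,0,0,0,0],
  [0,0,0,0,0,0,0],
])

```text
time: 12.6
tcp_pos: [0.6193, 0.289, 0.0224]
ee_rot: [[0.196, -0.001, 0.981], [-0.981, -0.001, 0.196], [0.0, -1.0, -0.001]]
contact_force: [-1.1, 0.1, -0.4]
width: 0.999
```

Request:
play_rows([
  [0,0,0,0,0,0,0],
  [0,0,0,0,0,0,1],
  [0,0,0,0,0,0,1],
  [0,0,0,0,0,0,1],
  [0,0,0,0,0,0,1],
  [0,0,0,0,0,0,1],
  [0,0,0,0,0,0,1],
  [0,0,0,0,0,0,1],
])

```text
time: 13.4
tcp_pos: [0.6202, 0.2891, 0.0241]
ee_rot: [[0.196, 0.001, 0.981], [-0.981, 0.0, 0.196], [-0.0, -1.0, 0.001]]
contact_force: [-1.5, -0.2, 5.9]
width: 0.626
```

```bash
python3 p.py 612.7 80.5 120 -39.8
```

```text
t 13.4 tcp [620.2 289.1  24.1] jaw 11.3 tilt 0.06 F [-1.5 -0.2  5.9] w 0.626
wy 10.22 | dx 6.60 dy -3.84 dz 5.11
```

Request:
play_rows([
  [0,-0.3,0,0,0,0,1],
  [0,-0.6,0,0,0.5,0,1],
  [0,-0.7,0,0,1,0,1],
  [0,-0.7,0,0,1,0,1],
  [0,-0.7,0,0,1,0,1],
  [0,-0.6,0,0,1,0,1],
  [0,-0.24,0,0,1,0,1],
  [0,0,0,0,1,0,1],
  [0,0,0,0,1,0,1],
  [0,0,0,0,1,0,1],
  [0,0,0,0,1,0,1],
  [0,0,0,0,0.72,0,1],
])

```text
time: 14.6
tcp_pos: [0.6197, 0.2889, 0.1194]
ee_rot: [[-0.643, -0.0, 0.766], [-0.766, -0.0, -0.643], [0.0, -1.0, -0.0]]
contact_force: [0.7, 0.4, -0.8]
width: 0.628
```

Request:
play_rows([
  [0.3,0,0.25,0,0,0,1],
  [0.7,0,0.55,0,0,0,1],
  [0.9,0,0.7,0,0,0,1],
  [0.9,0,0.7,0,0,0,1],
  [0.9,0,0.7,0,0,0,1],
  [0.9,0,0.7,0,0,0,1],
  [0.9,0,0.7,0,0,0,1],
  [0.7,0,0.5,0,0,0,1],
  [0.3,0,0.25,0,0,0,1],
  [0.1,0,0.06,0,0,0,1],
  [0,0,0,0,0,0,1],
  [0,0,0,0,0,0,1],
])

```text
time: 15.8
tcp_pos: [0.6124, 0.0813, 0.1193]
ee_rot: [[-0.639, -0.0, 0.769], [-0.769, 0.0, -0.639], [-0.0, -1.0, -0.0]]
contact_force: [0.2, 0.4, -1.2]
width: 0.631
```

```bash
python3 p.py 612.7 80.5 27.1 -39.8; python3 hold.py 0 pics/a5.png
```

```text
t 15.8 tcp [612.4  81.3 119.3] jaw -39.7 tilt 0.01 F [ 0.2  0.4 -1.2] w 0.631
wy 0.02 | dx 0.02 dy 3.69 dz 0.03
```

View pics/a5.png

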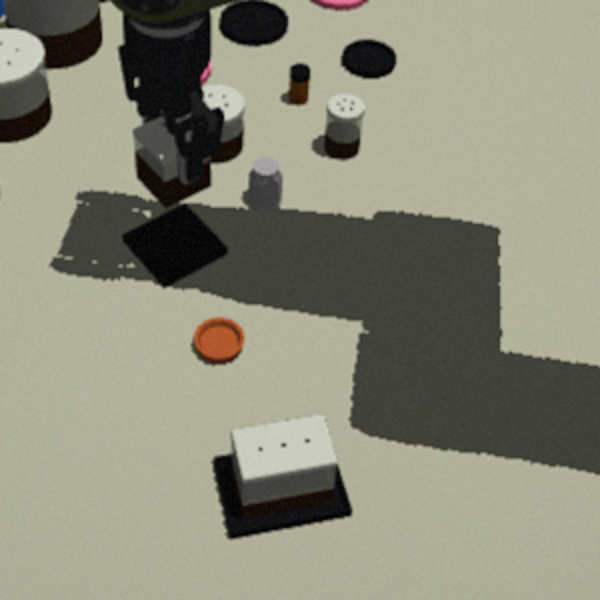

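The square tub hangs level over the square tray (tray at (175,245)), edges parallel. The canister at (265,185) is clear. Lowering.

Request:
play_rows([
  [0,0.4,0,0,0,0,1],
  [0,0.7,0,0,0,0,1],
  [0,0.8,0,0,0,0,1],
  [0,0.7,0,0,0,0,1],
  [0,0.5,0,0,0,0,1],
  [0,0.2,0,0,0,0,1],
  [0,0.1,0,0,0,0,1],
  [0,0.1,0,0,0,0,1],
  [0,0.08,0,0,0,0,1],
  [0,0.07,0,0,0,0,1],
  [0,0,0,0,0,0,1],
  [0,0,0,0,0,0,1],
])

```text
time: 17.05
tcp_pos: [0.6125, 0.0804, 0.0282]
ee_rot: [[-0.64, 0.0, 0.768], [-0.768, 0.0, -0.64], [-0.0, -1.0, 0.0]]
contact_force: [-0.6, -0.2, -0.8]
width: 0.628
```

```bash
python3 p.py 612.7 80.5 27.1 -39.8
```

```text
t 17.05 tcp [612.5  80.4  28.2] jaw -39.8 tilt 0.01 F [-0.6 -0.2 -0.8] w 0.628
wy 0.0 | dx -0.01 dy 0.04 dz 0.00
```

Request:
play_rows([
  [0,0.04,0,0,0,0,1],
  [0,0,0,0,0,0,1],
  [0,0,0,0,0,0,0.3],
  [0,0,0,0,0,0,0.2],
  [0,0,0,0,0,0,0],
  [0,0,0,0,0,0,0],
  [0,0,0,0,0,0,0],
  [0,0,0,0,0,0,0],
  [0,-0.4,0,0,0,0,0],
  [0,-0.8,0,0,0,0,0],
  [0,-1,0,0,0,0,0],
  [0,-1,0,0,0,0,0],
])

```text
time: 18.25
tcp_pos: [0.6124, 0.0804, 0.1086]
ee_rot: [[-0.64, 0.0, 0.768], [-0.768, 0.0, -0.64], [-0.0, -1.0, 0.0]]
contact_force: [0.4, 0.4, 0.4]
width: 0.999
```

```bash
python3 p.py 611.5 -80.5 120 0
```

```text
t 18.25 tcp [612.4  80.4 108.6] jaw -39.8 tilt 0.01 F [0.4 0.4 0.4] w 0.999
wy -7.96 | dx 6.44 dy -0.46 dz -0.04
```

Request:
play_rows([
  [0,-0.46,0,0,-1,0,0],
  [0,0,0,0,-1,0,0],
  [0,0,0,0,-1,0,0],
  [0,0,0,0,-1,0,0],
  [0,0,0,0,-1,0,0],
  [0,0,0,0,-1,0,0],
  [0,0,0,0,-1,0,0],
  [0,0,0,0,-0.96,0,0],
  [1,0,0,0,0,0,0],
  [1,0,0,0,0,0,0],
  [1,0,0,0,0,0,0],
  [1,0,0,0,0,0,0],
])

```text
time: 19.45
tcp_pos: [0.6125, -0.0205, 0.1194]
ee_rot: [[0.0, 0.001, 1.0], [-1.0, -0.0, 0.0], [0.0, -1.0, 0.001]]
contact_force: [0.0, -0.4, 0.2]
width: 1.002
```

Request:
play_rows([
  [1,0,0,0,0,0,0],
  [1,0,0,0,0,0,0],
  [0.44,0,-0.04,0,0,0,0],
  [0,0,0,0,0,0,0],
  [0,0,0,0,0,0,0],
])

```text
time: 19.95
tcp_pos: [0.6115, -0.0798, 0.1188]
ee_rot: [[0.0, 0.0, 1.0], [-1.0, 0.0, 0.0], [-0.0, -1.0, 0.0]]
contact_force: [0.1, 0.2, 0.8]
width: 1.001
```

```bash
python3 p.py 611.5 -80.5 23 0; sed -i 's/\[180:480,200:500\]/[120:420,200:500]/' hold.py; python3 hold.py 0 pics/a6.png
```

```text
t 19.95 tcp [611.5 -79.8 118.8] jaw 0.0 tilt 0.01 F [0.1 0.2 0.8] w 1.001
wy 0.0 | dx 0.03 dy 3.83 dz -0.00
```

View pics/a6.png

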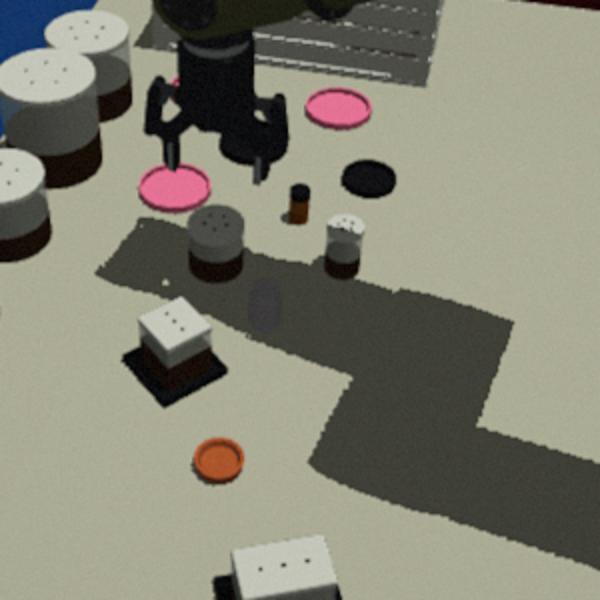

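The square tub stands in its tray at (175,340). The open fingers at (172,155) and (262,165) are centred over the big round tub at (216,235). Descending.

Request:
play_rows([
  [0,0.6,0,0,0,0,0],
  [0,0.6,0,0,0,0,0],
  [0,0.6,0,0,0,0,0],
  [0,0.6,0,0,0,0,0],
  [0,0.6,0,0,0,0,0],
  [0,0.5,0,0,0,0,0],
  [0,0.3,0,0,0,0,0],
  [0,0,0,0,0,0,0],
])

```text
time: 20.8
tcp_pos: [0.611, -0.0805, 0.0223]
ee_rot: [[0.0, -0.002, 1.0], [-1.0, 0.0, 0.0], [-0.0, -1.0, -0.002]]
contact_force: [0.1, 0.5, 0.4]
width: 1.001
```

Request:
play_rows([
  [0,0,0,0,0,0,0],
  [0,0,0,0,0,0,1],
  [0,0,0,0,0,0,1],
  [0,0,0,0,0,0,1],
  [0,0,0,0,0,0,1],
  [0,0,0,0,0,0,1],
  [0,0,0,0,0,0,1],
])

```text
time: 21.5
tcp_pos: [0.6119, -0.0807, 0.0244]
ee_rot: [[0.0, 0.001, 1.0], [-1.0, -0.0, 0.0], [0.0, -1.0, 0.001]]
contact_force: [-1.2, 0.2, 6.0]
width: 0.741
```

```bash
python3 p.py 623 -314.5 120 0
```

```text
t 21.5 tcp [611.9 -80.7  24.4] jaw 0.0 tilt 0.08 F [-1.2  0.2  6. ] w 0.741
wy 0.0 | dx 9.35 dy -3.82 dz 0.44
```

Request:
play_rows([
  [0,-0.3,0,0,0,0,1],
  [0,-0.6,0,0,0,0,1],
  [0,-0.8,0,0,0,0,1],
  [0,-0.8,0,0,0,0,1],
  [0,-0.8,0,0,0,0,1],
  [0,-0.52,0,0,0,0,1],
  [0.4,0,0,0,0,0,1],
  [0.8,0,0.1,0,0,0,1],
  [1,0,0.1,0,0,0,1],
  [1,0,0.1,0,0,0,1],
  [1,0,0.14,0,0,0,1],
  [1,0,0,0,0,0,1],
])

```text
time: 22.7
tcp_pos: [0.6221, -0.2122, 0.1179]
ee_rot: [[-0.0, -0.001, 1.0], [-1.0, 0.0, -0.0], [-0.0, -1.0, -0.001]]
contact_force: [0.5, -0.3, -1.6]
width: 0.742
```

Request:
play_rows([
  [1,0,0,0,0,0,1],
  [1,0,0,0,0,0,1],
  [1,0,0,0,0,0,1],
  [0.8,0,0,0,0,0,1],
  [0.35,0,0,0,0,0,1],
  [0,0,0,0,0,0,1],
  [0,0,0,0,0,0,1],
])

```text
time: 23.4
tcp_pos: [0.6224, -0.3137, 0.1185]
ee_rot: [[0.0, -0.001, 1.0], [-1.0, 0.001, 0.0], [-0.001, -1.0, -0.001]]
contact_force: [0.6, -1.1, -0.7]
width: 0.742
```

```bash
python3 p.py 623 -314.5 27.4 0
python3 - <<'E'
from bench import *
import cv2
a=[snapshot(n)['frame'] for n in('top','side')]
cv2.imwrite('pics/a7.png',cv2.resize(cv2.hconcat([a[0][120:360,330:570],a[1][80:320,220:460]]),(800,400)))
E
```

```text
t 23.4 tcp [ 622.4 -313.7  118.5] jaw 0.0 tilt 0.05 F [ 0.6 -1.1 -0.7] w 0.742
wy 0.0 | dx 0.03 dy 3.64 dz 0.03
```

View pics/a7.png

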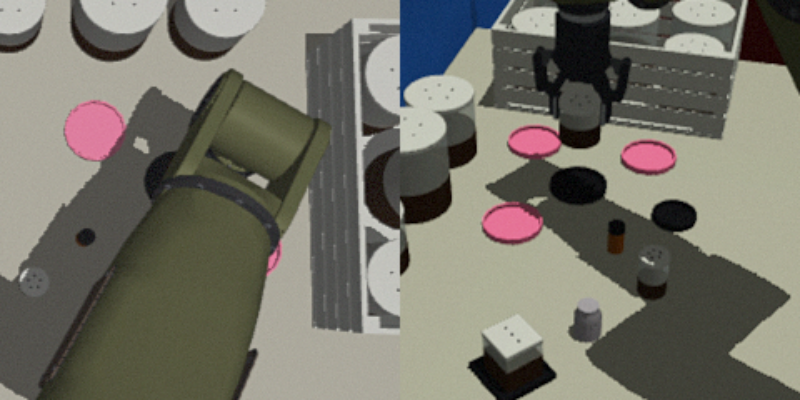

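The big tub hangs level above its tray, which is at (578,185) in the crop. The arm is clear of the crate. Lowering.

Request:
play_rows([
  [0,0.4,0,0,0,0,1],
  [0,0.7,0,0,0,0,1],
  [0,0.8,0,0,0,0,1],
  [0,0.7,0,0,0,0,1],
  [0,0.5,0,0,0,0,1],
  [0,0.2,0,0,0,0,1],
  [0,0.1,0,0,0,0,1],
  [0,0.1,0,0,0,0,1],
  [0,0.08,0,0,0,0,1],
  [0,0.03,0,0,0,0,1],
  [0,0,0,0,0,0,1],
  [0,0,0,0,0,0,1],
])

```text
time: 24.7
tcp_pos: [0.6226, -0.3144, 0.0291]
ee_rot: [[0.0, 0.0, 1.0], [-1.0, -0.0, 0.0], [0.0, -1.0, 0.0]]
contact_force: [0.0, 0.1, -1.3]
width: 0.74
```

```bash
python3 p.py 623 -314.5 27.4 0
```

```text
t 24.7 tcp [ 622.6 -314.4   29.1] jaw 0.0 tilt 0.02 F [ 0.   0.1 -1.3] w 0.74
wy 0.0 | dx 0.01 dy 0.07 dz 0.02
```

Request:
play_rows([
  [0,0.07,0,0,0,0,1],
  [0,0,0,0,0,0,1],
  [0,0,0,0,0,0,0.2],
  [0,0,0,0,0,0,0.1],
  [0,0,0,0,0,0,0],
  [0,0,0,0,0,0,0],
  [0,0,0,0,0,0,0],
  [0,0,0,0,0,0,0],
  [0,-0.4,0,0,0,0,0],
  [0,-0.8,0,0,0,0,0],
  [0,-1,0,0,0,0,0],
  [0,-1,0,0,0,0,0],
])

```text
time: 25.9
tcp_pos: [0.6225, -0.3143, 0.1087]
ee_rot: [[0.0, 0.0, 1.0], [-1.0, -0.0, 0.0], [0.0, -1.0, 0.0]]
contact_force: [0.4, 0.3, 1.1]
width: 0.999
```

```bash
python3 p.py 472.5 -111.7 120 0
```

```text
t 25.9 tcp [ 622.5 -314.3  108.7] jaw 0.0 tilt 0.02 F [0.4 0.3 1.1] w 0.999
wy 0.0 | dx -8.10 dy -0.45 dz -6.00
```

Request:
play_rows([
  [-0.5,-0.45,-0.4,0,0,0,0],
  [-1,0,-0.75,0,0,0,0],
  [-1,0,-0.75,0,0,0,0],
  [-1,0,-0.75,0,0,0,0],
  [-1,0,-0.75,0,0,0,0],
  [-1,0,-0.75,0,0,0,0],
  [-1,0,-0.75,0,0,0,0],
  [-1,0,-0.75,0,0,0,0],
  [-0.6,0,-0.35,0,0,0,0],
  [0,0,0,0,0,0,0],
  [0,0,0,0,0,0,0],
])

```text
time: 27.0
tcp_pos: [0.4731, -0.1121, 0.1191]
ee_rot: [[0.001, 0.001, 1.0], [-1.0, -0.001, 0.001], [0.001, -1.0, 0.001]]
contact_force: [-0.1, 0.0, -0.2]
width: 1.003
```

```bash
python3 p.py 472.5 -111.7 23 0
python3 - <<'E'
from bench import *
import cv2
a=[snapshot(n)['frame'] for n in('top','side')]
cv2.imwrite('pics/a8.png',cv2.resize(cv2.hconcat([a[0][150:390,300:540],a[1][100:340,250:490]]),(800,400)))
E
```

```text
t 27.0 tcp [ 473.1 -112.1  119.1] jaw 0.0 tilt 0.09 F [-0.1  0.  -0.2] w 1.003
wy 0.01 | dx -0.02 dy 3.84 dz -0.02
```

View pics/a8.png

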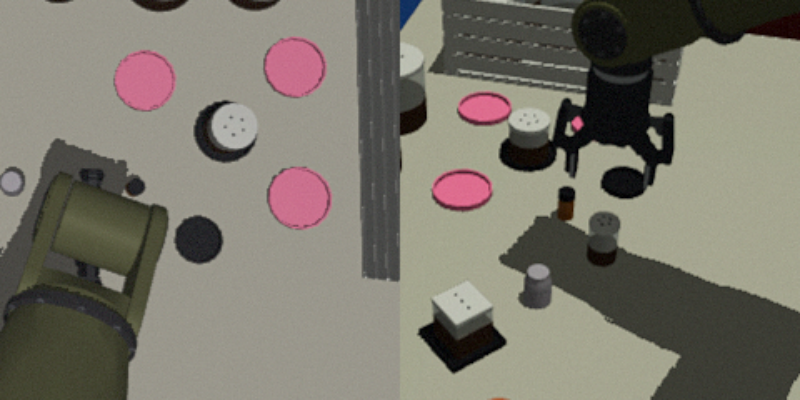

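The big tub is in its black tray (top crop (232,125)). The gripper straddles the small tub with the vial well to the side. Descending and gripping.

Request:
play_rows([
  [0,0.6,0,0,0,0,0],
  [0,0.6,0,0,0,0,0],
  [0,0.6,0,0,0,0,0],
  [0,0.6,0,0,0,0,0],
  [0,0.6,0,0,0,0,0],
  [0,0.5,0,0,0,0,0],
  [0,0.3,0,0,0,0,0],
  [0,0,0,0,0,0,0],
])

```text
time: 27.9
tcp_pos: [0.4722, -0.112, 0.0224]
ee_rot: [[-0.0, -0.001, 1.0], [-1.0, 0.0, -0.0], [-0.0, -1.0, -0.001]]
contact_force: [-0.4, 0.3, -0.6]
width: 0.999
```

Request:
play_rows([
  [0,0,0,0,0,0,0],
  [0,0,0,0,0,0,1],
  [0,0,0,0,0,0,1],
  [0,0,0,0,0,0,1],
  [0,0,0,0,0,0,1],
  [0,0,0,0,0,0,1],
  [0,0,0,0,0,0,1],
  [0,0,0,0,0,0,1],
  [0,0,0,0,0,0,1],
])

```text
time: 28.8
tcp_pos: [0.4727, -0.1119, 0.0237]
ee_rot: [[0.0, 0.001, 1.0], [-1.0, -0.0, 0.0], [0.0, -1.0, 0.001]]
contact_force: [-1.7, 1.2, 6.4]
width: 0.484
```

```bash
python3 p.py 466 -276.8 120 0
```

```text
t 28.8 tcp [ 472.7 -111.9   23.7] jaw 0.0 tilt 0.04 F [-1.7  1.2  6.4] w 0.484
wy 0.0 | dx 6.60 dy -3.85 dz -0.27
```

Request:
play_rows([
  [0,-0.3,0,0,0,0,1],
  [0,-0.6,0,0,0,0,1],
  [0,-0.8,0,0,0,0,1],
  [0,-0.8,0,0,0,0,1],
  [0,-0.8,0,0,0,0,1],
  [0,-0.55,0,0,0,0,1],
  [0.4,0,-0.07,0,0,0,1],
  [0.8,0,-0.1,0,0,0,1],
  [1,0,-0.1,0,0,0,1],
  [1,0,0,0,0,0,1],
  [1,0,0,0,0,0,1],
])

```text
time: 29.9
tcp_pos: [0.465, -0.2183, 0.1188]
ee_rot: [[-0.0, -0.001, 1.0], [-1.0, 0.0, -0.0], [-0.0, -1.0, -0.001]]
contact_force: [0.1, -0.1, -1.4]
width: 0.486
```

Request:
play_rows([
  [1,0,0,0,0,0,1],
  [0.8,0,0,0,0,0,1],
  [0.4,0,0,0,0,0,1],
  [0.2,0,0,0,0,0,1],
  [0,0,0,0,0,0,1],
  [0,0,0,0,0,0,1],
])

```text
time: 30.5
tcp_pos: [0.4657, -0.2762, 0.1194]
ee_rot: [[0.001, -0.0, 1.0], [-1.0, 0.0, 0.001], [-0.0, -1.0, -0.0]]
contact_force: [0.1, 0.3, -1.1]
width: 0.486
```

```bash
python3 p.py 466 -276.8 26.7 0
python3 - <<'E'
from bench import *
import cv2
a=[snapshot(n)['frame'] for n in('top','side')]
cv2.imwrite('pics/a9.png',cv2.resize(cv2.hconcat([a[0][150:390,300:540],a[1][100:340,250:490]]),(800,400)))
E
```

```text
t 30.5 tcp [ 465.7 -276.2  119.4] jaw 0.0 tilt 0.03 F [ 0.1  0.3 -1.1] w 0.486
wy 0.01 | dx 0.02 dy 3.71 dz 0.01
```

View pics/a9.png

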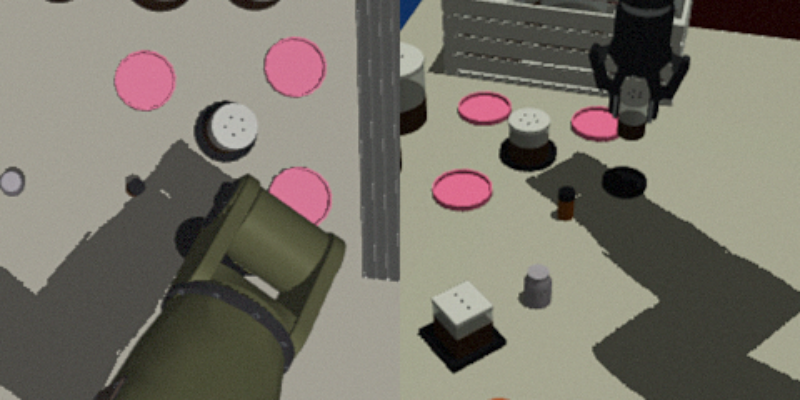

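The small tub hangs level above its tray (side crop (625,182)). Lowering.

Request:
play_rows([
  [0,0.4,0,0,0,0,1],
  [0,0.7,0,0,0,0,1],
  [0,0.8,0,0,0,0,1],
  [0,0.7,0,0,0,0,1],
  [0,0.5,0,0,0,0,1],
  [0,0.2,0,0,0,0,1],
  [0,0.1,0,0,0,0,1],
  [0,0.1,0,0,0,0,1],
  [0,0.1,0,0,0,0,1],
  [0,0.06,0,0,0,0,1],
  [0,0,0,0,0,0,1],
  [0,0,0,0,0,0,1],
])

```text
time: 31.8
tcp_pos: [0.4658, -0.2769, 0.0282]
ee_rot: [[0.0, 0.0, 1.0], [-1.0, -0.0, 0.0], [0.0, -1.0, 0.0]]
contact_force: [-0.5, -0.8, -0.7]
width: 0.482
```

```bash
python3 p.py 466 -276.8 26.7 0
```

```text
t 31.8 tcp [ 465.8 -276.9   28.2] jaw 0.0 tilt 0.02 F [-0.5 -0.8 -0.7] w 0.482
wy 0.0 | dx -0.00 dy 0.06 dz 0.01
```

Release, rise, and back off over clear table toward the base so both cameras can see.

Request:
play_rows([
  [0,0.06,0,0,0,0,1],
  [0,0,0,0,0,0,1],
  [0,0,0,0,0,0,0.4],
  [0,0,0,0,0,0,0.3],
  [0,0,0,0,0,0,0],
  [0,0,0,0,0,0,0],
  [0,0,0,0,0,0,0],
  [0,0,0,0,0,0,0],
  [0,-0.4,0,0,0,0,0],
  [0,-0.8,0,0,0,0,0],
  [0,-1,0,0,0,0,0],
  [0,-1,0,0,0,0,0],
])

```text
time: 33.0
tcp_pos: [0.4657, -0.2768, 0.1081]
ee_rot: [[0.0, 0.0, 1.0], [-1.0, -0.0, 0.0], [0.0, -1.0, 0.0]]
contact_force: [0.5, -0.2, 0.8]
width: 0.999
```

Request:
play_rows([
  [0,-1,0,0,0,0,0],
  [0,-1,0,0,0,0,0],
  [0,-1,0,0,0,0,0],
  [0.3,-1,-1,0,0,0,0],
  [0.6,0,-1,0,0,0,0],
  [0.8,0,-1,0,0,0,0],
  [0.8,0,-1,0,0,0,0],
  [0.8,0,-1,0,0,0,0],
  [0.8,0,-1,0,0,0,0],
  [0.8,0,-1,0,0,0,0],
  [0,0,0,0,0,0,0],
  [0,0,0,0,0,0,0],
])

```text
time: 34.2
tcp_pos: [0.2905, -0.3995, 0.2071]
ee_rot: [[-0.001, 0.0, 1.0], [-1.0, -0.0, -0.001], [0.0, -1.0, 0.0]]
contact_force: [1.0, 0.1, -0.1]
width: 1.0
```

```bash
sed -e "s/^S=.*/from bench import *\nS={n:snapshot(n) for n in('top','side')}/" -e "s/^tub=.*/tub={'top':dict(big=(437,226),small=(420,292),square=(270,227),oblong=(168,290)),'side':dict(big=(327,175),small=(384,195),square=(288,280),oblong=(340,405))}\ncv2.imwrite('pics\/b.png',cv2.resize(cv2.hconcat([S['top']['frame'],S['side']['frame']]),(800,300)))/" -e "/for k,uv in tray/d" m.py > m2.py; python3 m2.py
```

```text
top table [138 146 152] [133 147 147]
big       c=[ 621.5 -314.7] mm size=[60.3 59.1] ang=-0.5
small     c=[ 463.9 -278.3] mm size=[36.2 35.6] ang=-88.4
square    c=[610.2  80. ] mm size=[52.  51.2] ang=-39.7
oblong    c=[448.7 319.6] mm size=[76.7 43.9] ang=26.3
depth big 622 [ 620.1 -314.2] [62.7 62.2] 20.5 0.067
depth small 277 [ 464.1 -276.3] [40.1 40.4] 48.1 0.0673
depth square 552 [610.   80.1] [54.6 53.7] 50.2 0.067
depth oblong 739 [449.  318.9] [78.5 48.3] 25.9 0.0668
depth vial 90 [ 534.9 -183.9] [22.8 23.1] 88.7 0.0446
depth jar 164 [536.9 -10.2] [31.7 32.9] 45.6 0.0492
side table [139 161 161] [141 165 164]
big       c=[ 623.6 -318. ] mm size=[59.6 58.9] ang=-6.3
small     c=[ 466.7 -281.2] mm size=[38.3 33. ] ang=14.7
square    c=[613.6  77.2] mm size=[53.8 53.3] ang=-39.6
oblong    c=[451.4 316.8] mm size=[76.7 45. ] ang=26.3
depth big 354 [ 625.5 -312.2] [63.8 66.7] 41.1 0.0651
depth small 185 [ 468.  -274.2] [39.6 42.7] 26.6 0.0648
depth square 629 [613.1  81.6] [54.9 57.1] 48.4 0.0656
depth oblong 1366 [452.  318.9] [78.3 48.4] 25.6 0.0658
depth vial 83 [ 538.9 -182.2] [23.2 23.9] 58.5 0.0429
depth jar 178 [539.8  -9. ] [30.8 29.4] 51.9 0.0475
```

View pics/b.png

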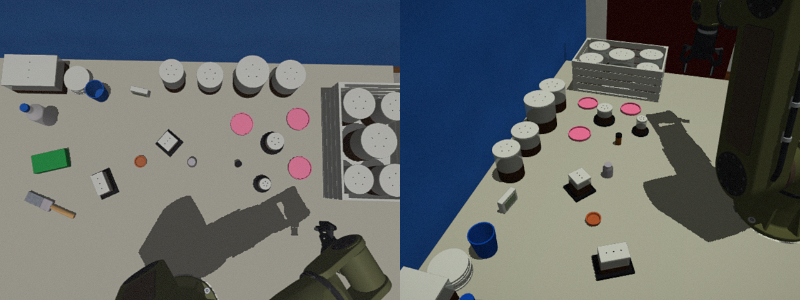

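All four lids read 67 mm high in the top view, which means the tubs stand on the 3 mm tray floors. They are within about 3 mm of the tray centres, and the vial and canister haven't moved. Handing in.

```bash
python3 -c "from bench import *; print(job_done())"
```

```text
the job is handed in; nothing more can be done
None
```

All four tubs are back in their own black trays, moved in the order oblong, square, big round, small round. Each was gripped at 30 N, carried upright, lowered slowly and released at floor height. I handed the job in at about 34 s of the 99 s allowed.

- **Tubs:** In the top view's depth, all four lids read 67 mm high, which is the 64 mm tub plus the 3 mm tray floor. Centres came out within about 3 mm of the measured tray centres, where 9 mm is allowed. The square and oblong tubs lined up with their trays to within about 0.5 degrees.
- **Vial and canister:** Both stand within about 1 mm of where they started in the top view, and within 2 mm in the side view.
- **Disagreements:** The side camera read lid heights about 2 mm lower than the top camera, as it did before the moves. Its positions for the same tub differed from the top camera's by up to about 6 mm. I relied on the top camera for the tray positions.
- **Forces:** The readings I saw after moves stayed under 7 N, and nothing was bumped that I could see. The gripper was open and clear of everything at hand-in.

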